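# Close the quick clamp on a contactor

## Robot

A 6-joint arm with a two-finger parallel gripper is mounted at the origin on a cart in front of the work surface, level with it; the furniture and walls round the work are solid. World frame = base frame: x ahead of the robot, y to its left, z up, the work surface at z = 0. Lengths are in m, angles in rad, forces in N, time in s.
With the tool pointing down it reaches from about 0.375 to 0.975 m from the base axis. Payload 3.8 kg.
Tool frame: the origin (TCP) lies between the finger pads; the fingertips stand 17 mm ahead of it and the grasp point (between the pads) lies 2 mm behind it; z points along the fingers, y is the line along which they close (so a half turn about z gives the same grasp; the last joint's range is limited). The gripper opens to 85 mm and grips with 20 to 120 N. Pads are 22 mm wide; open, the fingers measure 114 mm over their backs; the gripper's body (76 mm by 85 mm) begins 54 mm behind the grasp point. The pads swing forward as they close: fully open they stand 13 mm farther back than shut.
Start: joints at [1.209, 0.264, 1.604, -0, 1.274, -0.037], TCP at [0.215, 0.64, 0.224] pointing down, gripper open.
Joint ranges: [-2.63, 2.63], [-0.94, 2.18], [0.31, 2.57], [-1.31, 4.45], [0, 2.66], [-2.55, 2.55]. Speed limits (rad/s): [2.57, 2.57, 3.14, 3.14, 3.14, 3.14].

## Interface

Orientations are given as a rotation vector (axis times angle).
In Python, from workcell import bot gives the robot as it stands.
- The arm moves only by the tool play_rows, never from a script. Its argument "steps" is one flat list of numbers, 4 for each row, row after row: the shift along the tool's x, y, z in m, then the turn about the tool's z in rad. A call has 1 to 10 rows; each row is the pose to reach, as a shift and turn from the pose commanded when the call began, along the tool's axes at that moment; what a row does not reach only later rows make up. A row lasts 1/8 s, in which the tool goes at most 62.5 mm and 10.7 degrees, less where a joint would pass 70% of its speed; a pose out of reach is approached as far as the arm can. A call with a gripper value outside its range is refused whole. "jaw" is the closure in counts, from 0 (fully open) to 255 (shut), set as the call begins (left out, the last holds). The fingers move at their own pace and stop on an object; "grip_force" is the grip in N (left out, the last holds). Time passes only in rows, so rows that repeat a pose let the fingers close. It gives the time, the measured TCP pose, the force, the opening and the grip force at its end, in the units of the state.
- bot.read_state(): the state, without advancing time (a new reading comes with each control period).
- bot.read_camera(name): name is "side" or "top" or "wrist"; returns a dict with "pixels" (400x640x3 uint8, blue, green, red), "mtx" (3x3 intrinsics, pixels), "dist" ([k1, k2, p1, p2, k3] as OpenCV has them; the pictures are not rectified), "R" (3x3) and "t" (3): a world point X has camera coordinates R X + t. Camera axes: x right, y down, z forward; pixel columns grow to the right and rows downward; lengths in m; the calibration is good to about 2 mm. A picture is of the moment at which its call begins. There is no depth.
- bot.finish_job(): hands the job in; it is judged then, once.
The state is a dict: "time": time; "q": joint angles; "joint_vel": joint speeds; "joint_torque": joint torques, N m; "tool_pos": TCP position; "tcp_rot": TCP orientation; "wrist_force": force on the tool from outside, world axes, zero at the start; "torque": the same for the moment, N m; "width": opening from 0.0 (shut) to 1.0 (fully open); "grip_force": force on a finger pad.
Only numpy, scipy, OpenCV 4.12 (cv2) and the standard library are available. Lean on these libraries where they do the work, as an engineer would, in place of code of your own. Each camera call takes 0.05 s, during which the arm holds its last target. There are 200 camera calls.

## Task

Clamp the contactor for wiring: press the yellow paddle in the middle of the clamp's sliding jaw to free its brake and, keeping it pressed, push the jaw along until the contactor is snug between it and the red stop; then let go so that the paddle springs up and the brake holds. Do not touch the contactor yourself, do not drag the jaw against its brake, and leave the tools and parts around the clamp where they are.

Things in the scene. Friction and masses are not known exactly. Their poses are not given: they have to be found in the camera images.
- press_point (a point): centre of the top of the yellow ribbed release paddle (56 mm along x, 66 along y) in the jaw's carriage, 54 mm above the worktop when up. x: the way the jaw must go, to the red stop; y: across the bed; z: up. The paddle lies in a well open at the sides: the jaw's back wall, 31 mm ahead, stands 13 mm above it; the rear shoulder, 31 mm behind, 7 mm above it
- release (a joint): travel of the paddle in m: 0 up, brake on; 0.006 fully pressed. Straight down, 8 N to start, 10 N at the end; it springs back. From 2.5 mm on the brake is free and the jaw slides with under 2 N (plus 2 to 5 N to slide the contactor); with the paddle up the brake holds it with about 25 N
- jaw (a joint): travel of the sliding jaw along the bed in m, growing towards the red stop
- jaw_face (a point): centre of the front face (black rubber pad, 84 mm wide) of the dark steel sliding jaw, 20 mm above the bed; same axes as press_point, which lies 48.5 mm behind it. The carriage is 91 mm long, 92 mm wide; its jaw stands 47 mm above the bed
- stop_face (a point): centre of the face (black rubber pad) of the fixed red stop block with a white line on top, 20 mm above the bed; same axes. The clamp's aluminium bed, 310 x 116 mm and 20 mm high with 10 mm graduations, is screwed to the worktop and does not move
- contactor_mid (a point): centre of the loose contactor (white body, black top, 74 x 45 x 75 mm, 0.25 to 0.4 kg) standing on the bed between jaw and stop, half-way up (37.5 mm above the bed); its y axis runs across its 45 mm width, roughly along the bed. Clamped, the jaw face is 45 mm from the stop face. Its top is 95 mm above the worktop
- screwdriver: red and yellow insulated screwdriver, 191 mm, lying on the worktop; origin at the centre of its underside; leave alone
- relay: relay on its black socket, 70 x 27 x 54 mm; origin at the centre of its underside; leave alone
- side_cutter: side cutter with red and blue handles, 110 mm; origin at the centre of its underside; leave alone
- spare_breaker: white single-pole breaker, 73 x 17 x 86 mm; origin at the centre of its underside; leave alone

How it is judged:
By the outcome, as a careful person would: the job done as asked, in the order asked, and still so for the second after the job is handed in, with the robot touching nothing.
It also fails if it takes over 38 s, if anything falls off the work surface, if the arm or the gripper's body presses on something with over 40 N, if the wrist force passes 120 N, or if a joint passes its speed limit or range.

## Working session

There is one attempt and no reset: what is moved stays moved. The work goes in short steps, Python scripts to look and compute and a tool call to move; the robot and the scene stay as the last step left them, time stands still between calls to the robot, and variables do not carry over. Pictures are saved under pics/ and viewed, at most 11 in all, crops included, and the job is handed in when it is done.

Besides the shell and the picture viewer there is one more tool, called after "Emit:" as a command line: name --argument value ..., lists and objects as JSON in quotes. play_rows: Moves the arm, as the interface text tells. Its arguments: {"type":"object","properties":{"steps":{"type":"array"},"jaw":{"type":"number"},"grip_force":{"type":"number"}},"required":["steps"]}

```bash
mkdir -p pics; python3 - <<'E'
from workcell import bot
import cv2
s=bot.read_state(); print(s)
for n in("top","side"):
    c=bot.read_camera(n); cv2.imwrite(f"pics/{n}0.png",c["pixels"]); print(n,c["mtx"],c["dist"],c["R"],c["t"])
E
```

```text
{'time': 0.0, 'q': array([ 1.20912019e+00,  2.64740261e-01,  1.60540286e+00,  1.03493205e-05,
        1.27369281e+00, -3.68999519e-02]), 'joint_vel': array([-5.71668609e-04,  2.78735107e-04, -2.38109855e-03,  7.00577578e-04,
       -7.53559690e-05, -6.92848989e-04]), 'joint_torque': array([-1.32946654e-03, -5.15113664e+01, -3.67313468e+01, -2.53093394e-04,
        1.27667378e-02, -2.39511127e-05]), 'tool_pos': array([0.21511981, 0.63900239, 0.22265515]), 'tcp_rot': array([-0.50784909, -3.09981139,  0.00345042]), 'wrist_force': array([-0.00523608, -0.4726203 , -0.29408168]), 'torque': array([-0.00988404, -0.0456889 ,  0.00911398]), 'grip_force': 0.0, 'width': 0.9979448385621585}
top [[404.74121791   0.         324.63423175]
 [  0.         404.74121791 194.4042055 ]
 [  0.           0.           1.        ]] [-0.05068049  0.          0.          0.          0.        ] [[-0.00499497 -0.99995274 -0.00834128]
 [-0.99380266  0.0058902  -0.11100259]
 [ 0.11104648  0.00773514 -0.99378511]] [-0.05697465  0.63732822  1.27298722]
side [[390.40242757   0.         318.90250462]
 [  0.         390.40242757 205.37989836]
 [  0.           0.           1.        ]] [-0.02568143  0.          0.          0.          0.        ] [[ 0.99793894  0.05981026 -0.02325077]
 [ 0.01722723 -0.59872933 -0.80076614]
 [-0.06181494  0.79871517 -0.59852568]] [-0.60649767  0.03018579  1.30595565]
```

View pics/top0.png

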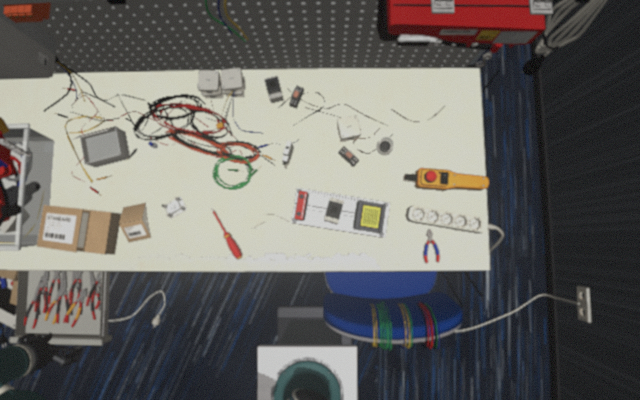

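View pics/side0.png

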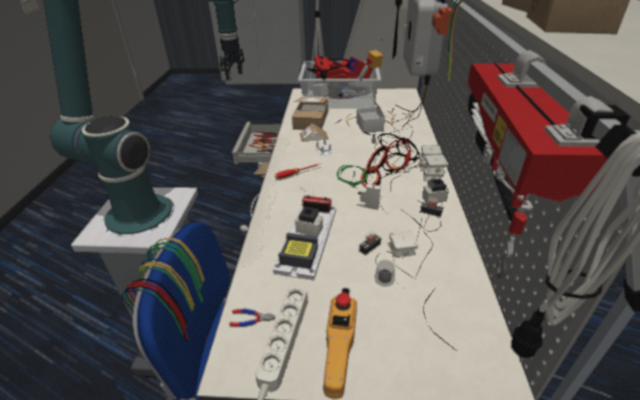

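Top view: the red stop is at about (301,206), the contactor at (333,210) and the yellow paddle at (370,215), so the jaw must travel left in the image (about +y world). The side view shows the same clamp at about (305,240). Next I'll measure it.

```bash
cat > h.py <<'E'
import numpy as np, cv2
from workcell import bot
def ray(c,uv,z):
    uv=np.asarray(uv,float).reshape(-1,1,2)
    n=cv2.undistortPoints(uv,c["mtx"],np.array(c["dist"]))[:,0]
    d=np.c_[n,np.ones(len(n))]@c["R"]; o=-c["R"].T@c["t"]
    return o+d*((z-o[2])/d[:,2])[:,None]
def blobs(c,lo,hi,box=None,amin=20):
    h=cv2.cvtColor(c["pixels"],cv2.COLOR_BGR2HSV); m=cv2.inRange(h,np.array(lo),np.array(hi))
    if box: k=np.zeros_like(m); a,b,e,f=box; k[b:f,a:e]=255; m&=k
    cs,_=cv2.findContours(m,cv2.RETR_EXTERNAL,cv2.CHAIN_APPROX_NONE)
    return [x for x in sorted(cs,key=cv2.contourArea,reverse=True) if cv2.contourArea(x)>=amin]
def rect(c,cnt,z):
    p=ray(c,cnt.reshape(-1,2),z)[:,:2].astype(np.float32); return cv2.minAreaRect(p)
E
python3 - <<'E'
from h import *
for n,by,br in(("top",(350,190,390,240),(288,180,315,230)),("side",(270,230,330,270),(295,190,335,215))):
    c=bot.read_camera(n)
    for b in blobs(c,(22,100,90),(35,255,255),by)[:1]: print(n,"pad",rect(c,b,.054))
    for b in blobs(c,(0,120,60),(8,255,255),br)[:1]+blobs(c,(172,120,60),(180,255,255),br)[:1]: print(n,"stop",rect(c,b,.067))
c=bot.read_camera("top")
print(ray(c,[(338,192),(295,188),(387,202),(384,237),(292,224)],.02))
cv2.imwrite("pics/t1.png",cv2.resize(c["pixels"][175:250,280:400],None,fx=6,fy=6,interpolation=cv2.INTER_CUBIC))
c=bot.read_camera("wrist");cv2.imwrite("pics/w1.png",c["pixels"]); print(c["R"],c["t"])
E
```

```text
top pad ((0.564501941204071, -0.20461589097976685), (0.05648934468626976, 0.06629694998264313), 80.4385986328125)
top stop ((0.6014667749404907, 0.018373709172010422), (0.014520607888698578, 0.04197877645492554), 80.68458557128906)
side pad ((0.5640485882759094, -0.20018841326236725), (0.05803517997264862, 0.06972548365592957), 81.36343383789062)
side stop ((0.6095123291015625, 0.003064516931772232), (0.04263852536678314, 0.08974906802177429), 66.908935546875)
[[ 0.64636637 -0.10410266  0.02      ]
 [ 0.66041615  0.03672948  0.02      ]
 [ 0.61256523 -0.26371951  0.02      ]
 [ 0.49898358 -0.251607    0.02      ]
 [ 0.54262179  0.04613949  0.02      ]]
[[ 3.18406787e-01  9.47953959e-01 -6.40141365e-04]
 [ 9.09178323e-01 -3.05191197e-01  2.83289801e-01]
 [ 2.68350323e-01 -9.07833980e-02 -9.59034139e-01]] [-0.67473281 -0.03685496  0.378183  ]
```

View pics/t1.png

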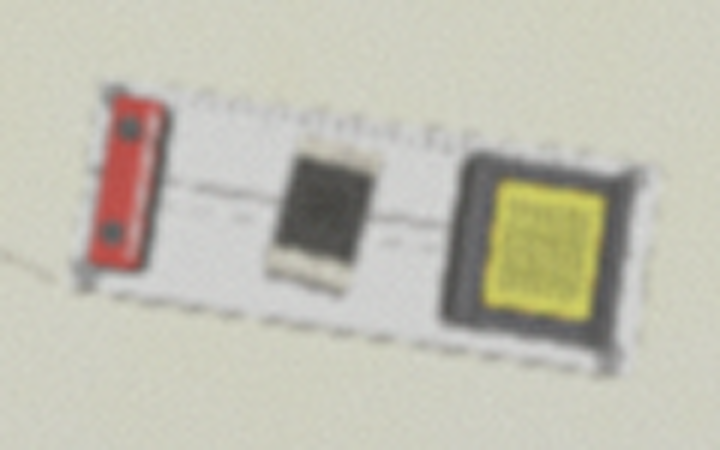

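The crop shows the red stop at left, the contactor slightly rotated mid-bed, and the carriage with its paddle at right. The clamp axis is at about 80.8° in world, and the tool needs a turn of about +1.41 rad. I'll move above the paddle and use the wrist camera there.

Emit:
play_rows --steps '[-0.036,-0.04,0,0.084,-0.072,-0.08,0,0.168,-0.108,-0.12,0,0.252,-0.144,-0.16,0,0.336,-0.18,-0.2,0,0.42,-0.216,-0.24,0,0.504,-0.252,-0.28,0,0.588,-0.288,-0.32,0,0.672,-0.324,-0.36,0,0.756,-0.36,-0.4,0,0.84]' --jaw 255

```text
time: 1.55
tool_pos: [0.4294, 0.1441, 0.2243]
tcp_rot: [1.731, 2.621, 0.001]
wrist_force: [0.6, 1.2, 1.4]
width: 0.002
grip_force: 0.0
```

```bash
cat >> h.py <<'E'
from scipy.spatial.transform import Rotation as Ro
def rel(target,yang):
    "shift/turn in tool axes to put TCP at target with tool x at yang (deg, world)"
    s=bot.read_state(); R=Ro.from_rotvec(s["tcp_rot"]).as_matrix()
    a=np.degrees(np.arctan2(R[1,0],R[0,0]))
    print("t",s["time"],"pos",s["tool_pos"],"xang",a,"F",s["wrist_force"])
    print("shift",R.T@(np.array(target)-s["tool_pos"]),"turn",np.radians(a-yang))
E
python3 -c "
from h import *
rel([.567,-.188,.222],80.8)"
```

```text
t 1.55 pos [0.42943228 0.1441355  0.22433287] xang 113.11225628750425 F [0.58572119 1.18658307 1.40606934]
shift [-0.35947724 -0.00385101  0.0023649 ] turn 0.5639552609651888
```

Emit:
play_rows --steps '[-0.045,0,0,0.08,-0.09,0,0,0.16,-0.135,0,0,0.24,-0.18,0,0,0.32,-0.225,0,0,0.4,-0.27,0,0,0.48,-0.315,0,0,0.564,-0.35,-0.003,0,0.564,-0.35,-0.003,0,0.564,-0.35,-0.003,0,0.564]'

```text
time: 2.8
tool_pos: [0.564, -0.1766, 0.2237]
tcp_rot: [-2.389, -2.038, 0.0]
wrist_force: [-0.0, -0.8, 1.0]
width: 0.002
grip_force: 0.0
```

```bash
python3 - <<'E'
from h import *
rel([.567,-.188,.222],80.8)
c=bot.read_camera("wrist");cv2.imwrite("pics/w2.png",c["pixels"]); np.save("w2.npy",c,allow_pickle=True)
E
```

```text
t 2.8 pos [ 0.56403859 -0.17659899  0.22373885] xang 80.9230734797357 F [-0.0255774  -0.84092532  0.96520884]
shift [-0.01079217  0.00472435  0.00172803] turn 0.0021480374432746373
```

View pics/w2.png

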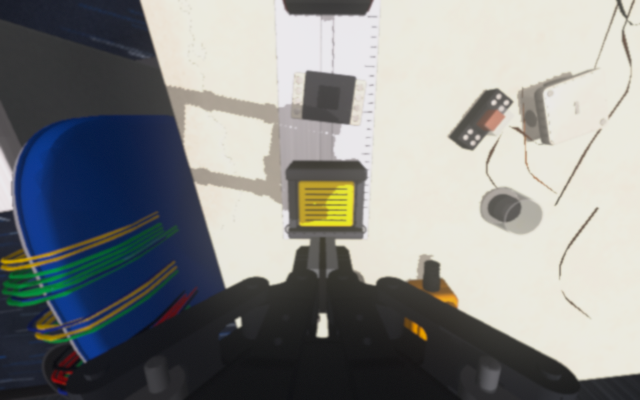

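The wrist view shows the paddle at (327,205), unobstructed, the jaw front at v≈163, the contactor top at (329,97), and the stop's pad edge at v≈12. The bed edges are at u≈278 and u≈378.

```bash
python3 - <<'E'
from h import *
c=np.load("w2.npy",allow_pickle=True).item()
b=blobs(c,(22,120,100),(35,255,255),(280,165,370,240)); print([cv2.boundingRect(x) for x in b[:2]])
r=rect(c,np.concatenate(b),.054); print("pad",r)
ph=np.radians(80.8); X=np.array([np.cos(ph),np.sin(ph)]); Y=np.array([-X[1],X[0]])
p0=np.array(r[0])
def loc(uv,z): return np.round((ray(c,uv,z)[:,:2]-p0)@np.c_[X,Y],4)
print("stop pad top edge",loc([(286,12),(371,12)],.067))
print("jaw front top",loc([(290,162),(364,162)],.067))
print("contactor top corners",loc([(308,70),(356,78),(351,124),(303,117)],.095))
print("bed edges",loc([(276,60),(281,220),(379,60),(371,230)],.02))
rel(list(p0+.014*X)+[.1],80.8)
E
```

```text
[(298, 181, 56, 46)]
pad ((0.563775897026062, -0.20308755338191986), (0.056023698300123215, 0.06596392393112183), 80.98048400878906)
stop pad top edge [[ 0.1946  0.039 ]
 [ 0.1948 -0.0416]]
jaw front top [[ 0.052   0.0395]
 [ 0.0522 -0.0415]]
contactor top corners [[ 0.14    0.0174]
 [ 0.1334 -0.0265]
 [ 0.0928 -0.0232]
 [ 0.0991  0.0226]]
bed edges [[ 0.1617  0.0574]
 [-0.033   0.0592]
 [ 0.162  -0.0603]
 [-0.0471 -0.0621]]
t 2.85 pos [ 0.56403001 -0.176213    0.22383995] xang 80.96758494270809 F [-0.18637506  0.23035319 -0.79908151]
shift [-0.01264415  0.00407604  0.12383136] turn 0.002924909027022217
```

Emit:
play_rows --steps '[-0.006,0.002,0.03,0,-0.0127,0.004,0.07,0,-0.0127,0.004,0.11,0,-0.0127,0.004,0.135,0,-0.0127,0.004,0.14,0,-0.0127,0.004,0.14,0,-0.0127,0.004,0.14,0]'

```text
time: 3.72
tool_pos: [0.5677, -0.1903, 0.0859]
tcp_rot: [2.387, 2.038, 0.002]
wrist_force: [0.1, -0.6, 1.4]
width: 0.001
grip_force: 0.0
```

```bash
python3 - <<'E'
from h import *
rel([.566,-.1893,.071],80.98)
c=bot.read_camera("wrist");cv2.imwrite("pics/w3.png",c["pixels"][100:400,150:500])
E
```

```text
t 3.725 pos [ 0.56772306 -0.19031575  0.08591356] xang 80.97686561274615 F [ 0.06954281 -0.59486122  1.37729101]
shift [ 0.00074254 -0.00190784  0.01490717] turn -5.470537761225026e-05
```

View pics/w3.png

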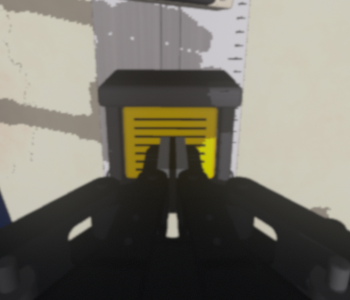

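The fingertips are centred over the paddle at about (175,155) in the crop, behind the back wall. Descending in small steps.

Emit:
play_rows --steps '[0,-0.0015,0.008,0,0.001,-0.0015,0.013,0,0.001,-0.0015,0.016,0,0.001,-0.0015,0.018,0,0.001,-0.0015,0.018,0]'

```text
time: 4.4
tool_pos: [0.5649, -0.1889, 0.0657]
tcp_rot: [-2.39, -2.039, 0.0]
wrist_force: [-0.6, -0.4, -0.2]
width: 0.0
grip_force: 0.0
```

Emit:
play_rows --steps '[0,0,0.001,0,0,0,0.002,0,0,0,0.002,0]'

```text
time: 4.78
tool_pos: [0.565, -0.189, 0.064]
tcp_rot: [-2.39, -2.039, 0.0]
wrist_force: [-0.6, 0.3, 0.2]
width: -0.001
grip_force: 0.0
```

Emit:
play_rows --steps '[0,0,0.001,0,0,0,0.002,0,0,0,0.002,0]'

```text
time: 5.15
tool_pos: [0.5649, -0.1889, 0.0618]
tcp_rot: [-2.39, -2.039, 0.0]
wrist_force: [-0.4, 0.5, -0.7]
width: -0.001
grip_force: 0.0
```

```bash
python3 - <<'E'
from h import *
c=bot.read_camera("wrist");a=c["pixels"][130:330,220:430]
t=bot.read_camera("side");b=t["pixels"][190:290,260:365]
print(bot.read_state()["q"], bot.read_state()["wrist_force"])
cv2.imwrite("pics/w4.png",np.hstack([cv2.resize(a,(420,400)),cv2.resize(b,(378,400),interpolation=cv2.INTER_CUBIC)]))
E
```

```text
[-3.64503919e-01  2.65588269e-01  1.92254089e+00  9.44951785e-08
  9.53510051e-01 -2.06511017e-01] [ 0.45792718 -0.53035804  0.01781995]
```

View pics/w4.png

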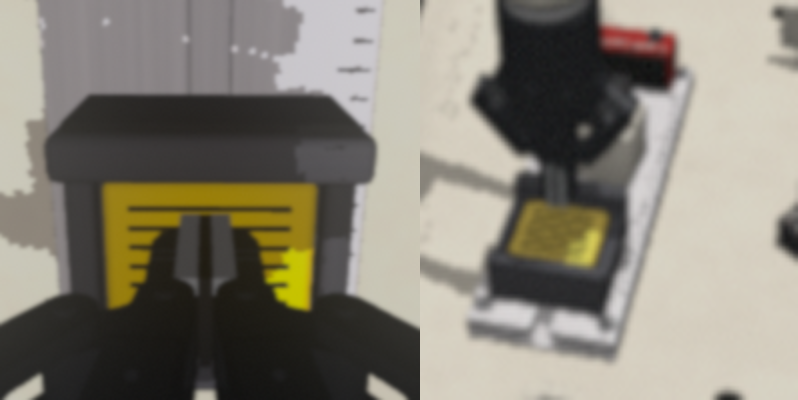

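The fingertips look just above the paddle, inside the well and clear of the walls. Continuing down.

Emit:
play_rows --steps '[0,0,0.001,0,0,0,0.002,0,0,0,0.002,0]'

```text
time: 5.62
tool_pos: [0.5649, -0.1889, 0.0598]
tcp_rot: [-2.39, -2.039, 0.0]
wrist_force: [0.2, -0.0, 0.1]
width: 0.004
grip_force: 0.0
```

Emit:
play_rows --steps '[0,0,0.001,0,0,0,0.002,0,0,0,0.002,0]'

```text
time: 6.0
tool_pos: [0.5649, -0.1889, 0.0578]
tcp_rot: [-2.39, -2.039, 0.0]
wrist_force: [-0.2, 0.7, 0.1]
width: 0.001
grip_force: 0.0
```

Emit:
play_rows --steps '[0,0,0.001,0,0,0,0.002,0,0,0,0.002,0]'

```text
time: 6.38
tool_pos: [0.5649, -0.1889, 0.0559]
tcp_rot: [-2.39, -2.039, 0.0]
wrist_force: [0.2, 0.3, -0.8]
width: 0.003
grip_force: 0.0
```

```bash
python3 - <<'E'
from h import *
s=bot.read_state(); print(s["wrist_force"],s["torque"],s["joint_torque"],s["tool_pos"])
t=bot.read_camera("top");b=t["pixels"][185:245,340:400]
c=bot.read_camera("wrist");a=c["pixels"][180:290,240:410]
cv2.imwrite("pics/w5.png",np.hstack([cv2.resize(a,(618,400),interpolation=cv2.INTER_CUBIC)]))
E
```

```text
[ 0.18848654  0.27473791 -0.78019473] [ 0.03696507  0.01117682 -0.00584619] [-1.16843905e-03 -4.63001812e+01 -3.10928643e+01 -8.57271357e-05
 -9.04920656e-03 -4.27182999e-05] [ 0.56493947 -0.18890618  0.05585275]
```

View pics/w5.png

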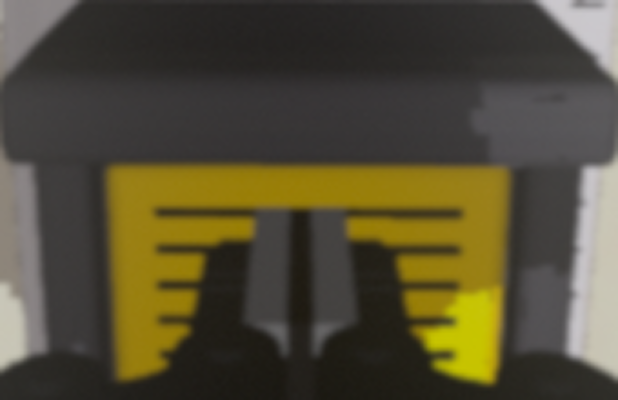

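The tips are still above the paddle, with no load. Continuing down in small steps.

Emit:
play_rows --steps '[0,0,0.001,0,0,0,0.002,0,0,0,0.002,0]'

```text
time: 6.85
tool_pos: [0.5649, -0.1889, 0.0538]
tcp_rot: [-2.39, -2.039, 0.0]
wrist_force: [0.5, 0.0, -0.5]
width: -0.004
grip_force: 0.0
```

Emit:
play_rows --steps '[0,0,0.001,0,0,0,0.002,0,0,0,0.002,0]'

```text
time: 7.22
tool_pos: [0.5649, -0.1889, 0.0518]
tcp_rot: [-2.39, -2.039, 0.0]
wrist_force: [0.1, 0.2, 0.3]
width: 0.004
grip_force: 0.0
```

```bash
python3 - <<'E'
from h import *
s=bot.read_state(); print(s["joint_torque"][:5],s["q"])
R=Ro.from_rotvec(s["tcp_rot"]).as_matrix()
c=bot.read_camera("wrist"); print(c["mtx"][0,0]); cv2.imwrite("pics/w6.png",c["pixels"])
for z in np.arange(.03,.062,.004):
    p=ray(c,[(310,237),(337,237)],z); print(round(z,3),np.round((p-s["tool_pos"])@R*1000,1).tolist())
b=blobs(c,(20,100,60),(35,255,255),(250,180,400,300),50)
h=cv2.boundingRect(b[0]);print([cv2.boundingRect(x) for x in b[:3]])
# paddle front edge corners at various z
m=np.vstack([x.reshape(-1,2) for x in b]); v0=m[:,1].min(); row=m[m[:,1]==v0+4]; l,r=row[:,0].min(),row[:,0].max(); print(v0,l,r)
for z in (.040,.044,.048,.051,.054): 
    p=ray(c,[(l,v0+4),(r,v0+4)],z); print(z,np.linalg.norm(p[1]-p[0]), ray(c,[((l+r)/2,v0)],z)[0])
E
```

```text
[-6.94240625e-04 -4.64028704e+01 -3.09264421e+01 -5.75475769e-05
 -9.02689586e-03] [-3.64527006e-01  2.77943455e-01  1.92856639e+00 -2.41870422e-06
  9.35367418e-01 -2.06518859e-01]
280.463822593947
0.03 [[-3.5, -8.2, 21.8], [-3.5, 9.7, 21.8]]
0.034 [[-1.7, -8.0, 17.8], [-1.7, 9.5, 17.8]]
0.038 [[0.0, -7.8, 13.8], [0.1, 9.2, 13.8]]
0.042 [[1.8, -7.6, 9.8], [1.8, 9.0, 9.8]]
0.046 [[3.6, -7.4, 5.8], [3.6, 8.8, 5.8]]
0.05 [[5.3, -7.3, 1.8], [5.4, 8.5, 1.8]]
0.054 [[7.1, -7.1, -2.2], [7.1, 8.3, -2.2]]
0.058 [[8.9, -6.9, -6.2], [8.9, 8.1, -6.2]]
[(267, 227, 116, 59)]
227 267 382
0.04 0.07119323543703132 [ 0.56738626 -0.18158715  0.04      ]
0.044 0.06942687711400952 [ 0.56760215 -0.17999942  0.044     ]
0.048 0.06766051879098782 [ 0.56781805 -0.17841169  0.048     ]
0.051 0.06633575004872143 [ 0.56797997 -0.17722089  0.051     ]
0.054 0.06501098130645516 [ 0.56814189 -0.17603009  0.054     ]
```

View pics/w6.png

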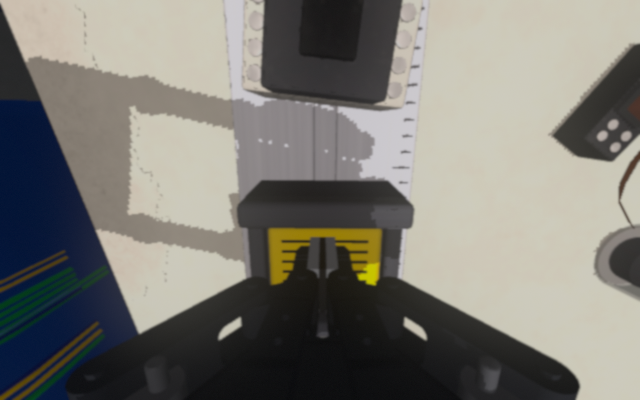

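The wrist view shows the paddle still up. Its measured width and position fit z≈0.054, and the tips are at (323,237), not yet touching. I'll keep descending under force feedback.

Emit:
play_rows --steps '[0,0,0.001,0,0,0,0.002,0,0,0,0.002,0]'

```text
time: 7.65
tool_pos: [0.565, -0.1889, 0.0498]
tcp_rot: [-2.39, -2.039, 0.0]
wrist_force: [-1.1, -0.3, -0.5]
width: -0.003
grip_force: 0.0
```

Emit:
play_rows --steps '[0,0,0.001,0,0,0,0.002,0,0,0,0.002,0]'

```text
time: 8.02
tool_pos: [0.5649, -0.1889, 0.0478]
tcp_rot: [-2.39, -2.039, 0.0]
wrist_force: [-0.9, 0.7, -0.8]
width: 0.001
grip_force: 0.0
```

```bash
python3 - <<'E'
from h import *
c=bot.read_camera("wrist"); s=bot.read_state()
h=cv2.cvtColor(c["pixels"],cv2.COLOR_BGR2HSV); m=cv2.inRange(h,np.array((20,100,60)),np.array((35,255,255)))
ys=range(232,270,6)
for y in ys:
    x=np.where(m[y,250:400])[0]+250
    print(y,x.min(),x.max(),[round(1000*np.linalg.norm(np.subtract(*ray(c,[(x.min()-.5,y),(x.max()+.5,y)],z))),1) for z in(.042,.048,.054)])
print(s["joint_torque"][:5])
sd=bot.read_camera("side")["pixels"][205:275,270:335]
cv2.imwrite("pics/w7.png",np.hstack([cv2.resize(c["pixels"][215:295,255:395],(437,250),interpolation=cv2.INTER_CUBIC),np.zeros((250,5,3),np.uint8),cv2.resize(sd,(232,250),interpolation=cv2.INTER_CUBIC)]))
E
```

```text
232 266 382 [np.float64(69.8), np.float64(67.1), np.float64(64.4)]
238 266 383 [np.float64(70.9), np.float64(68.1), np.float64(65.4)]
244 267 383 [np.float64(70.7), np.float64(68.0), np.float64(65.3)]
250 267 382 [np.float64(70.6), np.float64(67.9), np.float64(65.1)]
256 267 381 [np.float64(70.5), np.float64(67.7), np.float64(65.0)]
262 267 381 [np.float64(70.9), np.float64(68.2), np.float64(65.4)]
268 268 381 [np.float64(70.8), np.float64(68.0), np.float64(65.3)]
[ 4.60662905e-04 -4.64727831e+01 -3.07141042e+01 -4.77533933e-05
  1.40884153e-03]
```

View pics/w7.png

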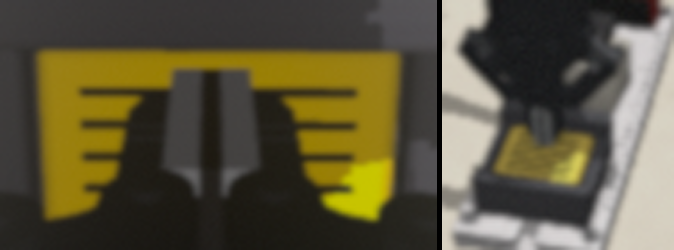

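The paddle is still up (its apparent width fits about z=0.053). The tip's near edge is at about (298,246) in the side image, and its far edge at about (323,237) in the wrist image.

```bash
python3 - <<'E'
from h import *
s=bot.read_state(); R=Ro.from_rotvec(s["tcp_rot"]).as_matrix(); c=bot.read_camera("wrist"); d=bot.read_camera("side")
for z in np.arange(.03,.071,.005):
    f=lambda cam,uv:((ray(cam,[uv],z)[0]-s["tool_pos"])@R*1000).round(1)
    print(round(z,3),"wrist",f(c,(323,237)),"side",f(d,(298.3,245.6)))
b=blobs(d,(22,100,90),(35,255,255),(270,230,330,270)); print("side pad",rect(d,b[0],.054))
E
```

```text
0.03 wrist [-1.8  0.4 18. ] side [21.2 -9.4 18. ]
0.035 wrist [ 0.4  0.3 13. ] side [16.  -7.7 13. ]
0.04 wrist [2.6 0.3 8. ] side [10.8 -6.   8. ]
0.045 wrist [4.8 0.3 3. ] side [ 5.6 -4.3  3. ]
0.05 wrist [ 7.1  0.3 -2. ] side [ 0.4 -2.7 -2. ]
0.055 wrist [ 9.3  0.3 -7. ] side [-4.8 -1.  -7. ]
0.06 wrist [ 11.5   0.3 -12. ] side [-10.    0.7 -12. ]
0.065 wrist [ 13.7   0.2 -17. ] side [-15.2   2.3 -17. ]
0.07 wrist [ 15.9   0.2 -22. ] side [-20.4   4.  -22. ]
side pad ((0.5643452405929565, -0.20070432126522064), (0.05652864649891853, 0.06913728266954422), 80.72467803955078)
```

Both views agree: the tips are at z≈0.0595, about 12 mm behind the reported TCP, so contact should come at TCP z≈0.0425. To keep the gripper body clear of the contactor I'll shift back to the paddle's centre, then press.

Emit:
play_rows --steps '[-0.006,0,0,0,-0.012,0,0,0,-0.012,0,0.002,0,-0.012,0,0.004,0,-0.012,0,0.004,0]'

```text
time: 8.85
tool_pos: [0.5634, -0.2014, 0.0449]
tcp_rot: [2.389, 2.039, -0.0]
wrist_force: [-2.1, -1.9, 6.3]
width: 0.002
grip_force: 3.3
```

Emit:
play_rows --steps '[0,0,0.001,0,0,0,0.002,0,0,0,0.002,0]'

```text
time: 9.22
tool_pos: [0.5634, -0.2013, 0.0432]
tcp_rot: [2.389, 2.039, -0.0]
wrist_force: [-2.7, -1.0, 7.2]
width: 0.0
grip_force: 3.8
```

Contact made. Pressing on.

Emit:
play_rows --steps '[0,0,0.001,0,0,0,0.002,0,0,0,0.003,0,0,0,0.003,0]'

```text
time: 9.72
tool_pos: [0.5634, -0.2013, 0.0403]
tcp_rot: [2.389, 2.039, -0.0]
wrist_force: [-3.3, -0.9, 8.3]
width: -0.004
grip_force: 4.2
```

Emit:
play_rows --steps '[0,0,0.001,0,0,0,0.002,0,0,0,0.002,0]'

```text
time: 10.1
tool_pos: [0.5635, -0.2014, 0.0402]
tcp_rot: [2.389, 2.039, -0.0]
wrist_force: [-8.2, 0.7, 18.3]
width: 0.0
grip_force: 9.3
```

The paddle is fully pressed at 18 N. Trial push.

Emit:
play_rows --steps '[0.001,0,0,0,0.003,0,0,0,0.006,0,0,0,0.009,0,0,0,0.012,0,0,0,0.015,0,0,0,0.015,0,0,0]'

```text
time: 10.98
tool_pos: [0.566, -0.1864, 0.0401]
tcp_rot: [2.389, 2.039, -0.0]
wrist_force: [-7.6, 1.5, 18.3]
width: -0.003
grip_force: 9.2
```

```bash
cat > m.py <<'E'
from h import *
s=bot.read_state(); print(s["time"],s["tool_pos"],s["wrist_force"])
X=np.array([np.cos(np.radians(80.98)),np.sin(np.radians(80.98))]); Y=np.array([-X[1],X[0]]); p0=np.array([.5638,-.2031])
print("tcp along",(s["tool_pos"][:2]-p0)@X,"across",(s["tool_pos"][:2]-p0)@Y,"Fx",s["wrist_force"][:2]@X,"Fy",s["wrist_force"][:2]@Y)
c=bot.read_camera("side"); b=blobs(c,(22,100,90),(35,255,255),(270,195,340,270))
p=ray(c,np.vstack(b).reshape(-1,2),.048)[:,:2]-p0; print("side: paddle rear edge",np.percentile(p@X,1))
c=bot.read_camera("wrist"); h=cv2.cvtColor(c["pixels"],cv2.COLOR_BGR2HSV); m=cv2.inRange(h,np.array((20,100,60)),np.array((35,255,255)))
v=np.where(m[:,280:300].sum(1)>255*10)[0]; v=v[v>180]; print("wrist paddle top row",v[:3],"along",(ray(c,[(290,v[0])],.048)[0,:2]-p0)@X)
E
python3 m.py
```

```text
10.975 [ 0.56597935 -0.18637236  0.04012714] [-7.55652631  1.50015337 18.25820017]
tcp along 0.016862458975664504 across 0.0004701485061499593 Fx 0.2968956554032553 Fy 7.698272726004961
side: paddle rear edge -0.0028715329434180594
wrist paddle top row [212 213 214] along 0.04097060421434359
```

Emit:
play_rows --steps '[0.003,0,0,0,0.006,0,0,0,0.01,0,0,0,0.014,0,0,0,0.018,0,0,0,0.021,0,0,0,0.023,0,0,0,0.025,0,0,0,0.025,0,0,0]'

```text
time: 12.2
tool_pos: [0.5701, -0.1617, 0.0401]
tcp_rot: [2.389, 2.039, 0.0]
wrist_force: [-6.2, 0.9, 18.5]
width: -0.0
grip_force: 9.1
```

```bash
python3 m.py
```

```text
12.2 [ 0.57005879 -0.16167378  0.04011331] [-6.19792707  0.90197667 18.45367388]
tcp along 0.04189518033052871 across 0.0003133755675381767 Fx -0.08088366428188754 Fy 6.26269268379404
side: paddle rear edge 0.022276162456502498
wrist paddle top row [212 213 214] along 0.06595347059369182
```

The jaw follows 1:1 with no slip. Now slowly, as it meets the contactor.

Emit:
play_rows --steps '[0.002,0,0,0,0.004,0,0,0,0.006,0,0,0,0.008,0,0,0,0.01,0,0,0,0.013,0,0,0,0.016,0,0,0,0.019,0,0,0,0.022,0,0,0,0.025,0,0,0]'

```text
time: 13.55
tool_pos: [0.574, -0.1376, 0.0402]
tcp_rot: [2.388, 2.038, -0.001]
wrist_force: [-7.3, -2.0, 17.8]
width: -0.001
grip_force: 8.9
```

```bash
python3 m.py
```

```text
13.55 [ 0.57403572 -0.13762259  0.04015637] [-7.32626234 -1.98872617 17.84220933]
tcp along 0.06627244467632228 across 0.00015635358872478076 Fx -3.1127386601090103 Fy 6.923872448696137
side: paddle rear edge 0.04669250110860917
wrist paddle top row [212 213 214] along 0.09080336712795596
```

Emit:
play_rows --steps '[0.003,0,0,0,0.006,0,0,0,0.009,0,0,0,0.012,0,0,0,0.015,0,0,0,0.018,0,0,0,0.021,0,0,0,0.023,0,0,0,0.025,0,0,0,0.026,0,0,0]'

```text
time: 14.9
tool_pos: [0.5783, -0.1118, 0.0401]
tcp_rot: [2.388, 2.039, -0.0]
wrist_force: [-6.6, -2.0, 18.0]
width: -0.003
grip_force: 8.8
```

```bash
python3 m.py
```

```text
14.9 [ 0.57827021 -0.11179475  0.04010969] [-6.55521617 -1.98571839 18.0330297 ]
tcp along 0.09244476823084426 across 2.3498205602387096e-05 Fx -2.9888840542902533 Fy 6.1628328486899555
side: paddle rear edge 0.07364490204634676
wrist paddle top row [212 213 214] along 0.11666711323446423
```

Emit:
play_rows --steps '[0.001,0,0,0,0.002,0,0,0,0.003,0,0,0,0.004,0,0,0,0.005,0,0,0,0.005,0,0,0]'

```text
time: 15.75
tool_pos: [0.5791, -0.1068, 0.0401]
tcp_rot: [2.388, 2.038, 0.0]
wrist_force: [-6.7, -0.6, 17.6]
width: -0.0
grip_force: 8.8
```

Emit:
play_rows --steps '[0.001,0,0,0,0.002,0,0,0,0.002,0,0,0]'

```text
time: 16.12
tool_pos: [0.5794, -0.1048, 0.0401]
tcp_rot: [2.388, 2.038, 0.0]
wrist_force: [-7.1, -1.7, 17.1]
width: -0.002
grip_force: 8.8
```

Emit:
play_rows --steps '[0.001,0,0,0,0.002,0,0,0,0.002,0,0,0]'

```text
time: 16.5
tool_pos: [0.5797, -0.1028, 0.0401]
tcp_rot: [2.388, 2.038, 0.0]
wrist_force: [-6.3, -1.2, 18.1]
width: 0.001
grip_force: 8.8
```

Emit:
play_rows --steps '[0.001,0,0,0,0.0015,0,0,0,0.0015,0,0,0]'

```text
time: 16.88
tool_pos: [0.58, -0.1014, 0.0401]
tcp_rot: [2.388, 2.038, 0.0]
wrist_force: [-6.3, -2.4, 17.2]
width: 0.002
grip_force: 8.8
```

Emit:
play_rows --steps '[0.001,0,0,0,0.0015,0,0,0,0.0015,0,0,0]'

```text
time: 17.25
tool_pos: [0.5802, -0.0999, 0.0401]
tcp_rot: [2.388, 2.038, 0.0]
wrist_force: [-6.8, -1.2, 17.8]
width: 0.0
grip_force: 8.8
```

```bash
python3 m.py
```

```text
17.25 [ 0.58023716 -0.09990624  0.04012632] [-6.76274131 -1.18394769 17.77779565]
tcp along 0.10449464154913914 across -5.525163584267218e-05 Fx -2.2295639436110073 Fy 6.493492651445956
side: paddle rear edge 0.08600369302936756
wrist paddle top row [212 213 214] along 0.12859825676836992
```

Emit:
play_rows --steps '[0.001,0,0,0,0.0015,0,0,0,0.0015,0,0,0]'

```text
time: 17.73
tool_pos: [0.5805, -0.0984, 0.0401]
tcp_rot: [2.388, 2.038, 0.0]
wrist_force: [-6.9, -2.2, 17.3]
width: -0.001
grip_force: 8.8
```

Emit:
play_rows --steps '[0.001,0,0,0,0.0015,0,0,0,0.0015,0,0,0]'

```text
time: 18.1
tool_pos: [0.5807, -0.0969, 0.0401]
tcp_rot: [2.388, 2.038, 0.0]
wrist_force: [-6.1, -1.2, 17.4]
width: 0.006
grip_force: 8.8
```

```bash
python3 - <<'E'
from h import *
c=bot.read_camera("wrist")["pixels"]; t=bot.read_camera("top")["pixels"][180:240,285:365]; s=bot.read_camera("side")["pixels"][185:265,280:350]
f=lambda a,w,h:cv2.resize(a,(w,h),interpolation=cv2.INTER_CUBIC)
cv2.imwrite("pics/w8.png",np.vstack([np.hstack([f(t,400,300),f(s,262,300),np.zeros((300,118,3),np.uint8)]),np.hstack([f(c[:240,160:480],400,300),np.zeros((300,380,3),np.uint8)])]))
E
```

```text
(no output)
```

View pics/w8.png

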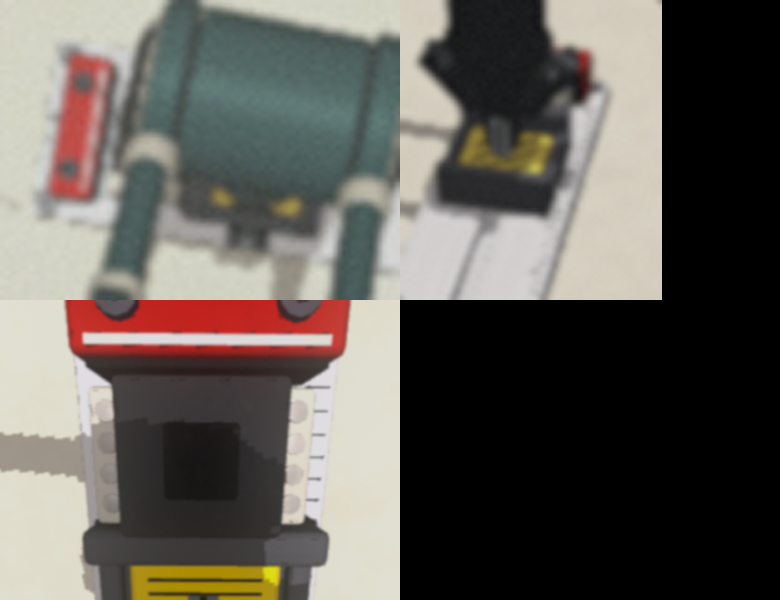

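The contactor is squared against the jaw with a small gap left to the stop. In the wrist image, the stop's lower red edge is at v≈46 and the contactor's top front edge at v≈61. I'll work out what's left.

```bash
python3 - <<'E'
from h import *
X=np.array([np.cos(np.radians(80.98)),np.sin(np.radians(80.98))]); p0=np.array([.5638,-.2031])
c=bot.read_camera("wrist"); C=-c["R"].T@c["t"]; print("cam along",(C[:2]-p0)@X,C[2])
al=lambda v,z:round(float((ray(c,[(320,v)],z)[0,:2]-p0)@X),4)
print("contactor front",al(60.8,.095),"stop edge",[(z,al(45.6,z)) for z in(.06,.067,.07)],"jaw front edge",al(179,.067), "jaw rear top", al((565-300)*.8,.067))
t=bot.read_camera("top"); b=blobs(t,(0,120,60),(8,255,255),(288,180,315,230))+blobs(t,(172,120,60),(180,255,255),(288,180,315,230))
p=ray(t,np.vstack(b).reshape(-1,2),.067)[:,:2]-p0; print("stop red along range",np.percentile(p@X,[2,98]))
E
```

```text
cam along 0.179881232901924 0.18943467829358754
contactor front 0.1965 stop edge [(0.06, 0.2083), (0.067, 0.2068), (0.07, 0.2061)] jaw front edge 0.1536 jaw rear top 0.1381
stop red along range [0.21743685 0.2321295 ]
```

Roughly 5–8 mm to go.

Emit:
play_rows --steps '[0.001,0,0,0,0.002,0,0,0,0.003,0,0,0,0.003,0,0,0]'

```text
time: 18.85
tool_pos: [0.5813, -0.0939, 0.0402]
tcp_rot: [2.388, 2.038, 0.001]
wrist_force: [-6.4, -1.1, 17.8]
width: -0.001
grip_force: 8.8
```

Emit:
play_rows --steps '[0.001,0,0,0,0.0015,0,0,0,0.0015,0,0,0]'

```text
time: 19.23
tool_pos: [0.5815, -0.0925, 0.0401]
tcp_rot: [2.388, 2.038, 0.0]
wrist_force: [-6.5, -1.1, 17.5]
width: -0.002
grip_force: 8.8
```

Emit:
play_rows --steps '[0.001,0,0,0,0.0015,0,0,0,0.0015,0,0,0]'

```text
time: 19.6
tool_pos: [0.5817, -0.091, 0.0401]
tcp_rot: [2.388, 2.038, 0.0]
wrist_force: [-6.3, -1.9, 17.8]
width: 0.002
grip_force: 8.7
```

Emit:
play_rows --steps '[0.001,0,0,0,0.0015,0,0,0,0.0015,0,0,0]'

```text
time: 19.98
tool_pos: [0.5819, -0.0898, 0.0401]
tcp_rot: [2.387, 2.038, -0.0]
wrist_force: [-7.1, -3.6, 17.8]
width: -0.001
grip_force: 8.7
```

Emit:
play_rows --steps '[0.0005,0,0,0,0.001,0,0,0,0.001,0,0,0]'

```text
time: 20.35
tool_pos: [0.5819, -0.0898, 0.0401]
tcp_rot: [2.386, 2.038, -0.002]
wrist_force: [-6.7, -4.9, 17.2]
width: 0.001
grip_force: 8.7
```

```bash
python3 m.py
```

```text
20.35 [ 0.58187813 -0.08976108  0.04009727] [-6.71758098 -4.93854175 17.2323061 ]
tcp along 0.114771606022857 across -8.538453984127163e-05 Fx -5.930647270876897 Fy 5.860248448684301
side: paddle rear edge 0.0965935332215536
wrist paddle top row [212 213 214] along 0.13890121110423004
```

The jaw has stalled on the contactor. A little more preload, and check it isn't just slipping.

Emit:
play_rows --steps '[0.0005,0,0,0,0.001,0,0,0,0.001,0,0,0]'

```text
time: 20.82
tool_pos: [0.5819, -0.0897, 0.0401]
tcp_rot: [2.385, 2.038, -0.004]
wrist_force: [-7.0, -8.6, 16.6]
width: -0.002
grip_force: 8.7
```

```bash
python3 m.py
```

```text
20.825 [ 0.58191599 -0.08966976  0.04011871] [-6.96474647 -8.5544389  16.64370089]
tcp along 0.11486773706789458 across -0.00010845881738919498 Fx -9.54057946875391 Fy 5.53745986027766
side: paddle rear edge 0.09544156989337303
wrist paddle top row [212 213 214] along 0.13898982383040237
```

Snug at about 9.5 N with no slip. Releasing straight up.

Emit:
play_rows --steps '[0,0,-0.002,0,0,0,-0.004,0,0,0,-0.006,0,0,0,-0.009,0,0,0,-0.015,0,0,0,-0.03,0,0,0,-0.06,0,0,0,-0.1,0,0,0,-0.14,0,0,0,-0.14,0]'

```text
time: 22.18
tool_pos: [0.5846, -0.087, 0.1825]
tcp_rot: [2.384, 2.035, 0.009]
wrist_force: [0.8, 0.4, -0.5]
width: -0.001
grip_force: 0.0
```

```bash
python3 - <<'E'
from h import *
X=np.array([np.cos(np.radians(80.98)),np.sin(np.radians(80.98))]); p0=np.array([.5638,-.2031])
c=bot.read_camera("wrist"); cv2.imwrite("pics/w9.png",c["pixels"]); s=bot.read_state(); print(s["time"],s["tool_pos"],s["wrist_force"])
b=blobs(c,(22,100,80),(35,255,255),(250,150,400,260),50)
for z in (.048,.054):
    r=rect(c,b[0],z); print(z,r,(np.array(r[0])-p0)@X)
E
```

```text
22.225 [ 0.58293735 -0.08675136  0.17997998] [ 0.34820675 -0.0149429  -1.69896615]
0.048 ((0.5817647576332092, -0.09247855097055435), (0.057691242545843124, 0.06776510179042816), 80.91278839111328) 0.11206996893972931
0.054 ((0.5820296406745911, -0.0908513218164444), (0.0564720556139946, 0.06633304059505463), 80.91287231445312) 0.11371860340606403
```

View pics/w9.png

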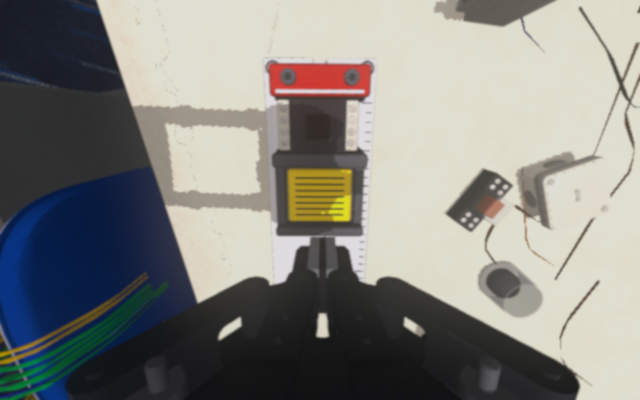

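The wrist view shows the contactor held square between the jaw and the red stop at (318,125). The paddle is up at (320,195): its size fits z=0.054, and the jaw has travelled about 113 mm. The tool is clear, so I'm handing in.

```bash
python3 -c "
from workcell import bot
print(bot.finish_job())"
```

```text
the job is handed in; nothing more can be done
None
```

The contactor is clamped snug between the jaw and the red stop, the paddle is back up with the brake on, and the job was handed in at about 22 s of the 38 s allowed; no verdict was returned.

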